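# Pump up the microscope's air cushion

## Robot

A 7-joint arm with a two-finger parallel gripper is mounted at the origin on the work surface. World frame = base frame: x ahead of the robot, y to its left, z up, the work surface at z = 0. Lengths are in m, angles in rad, forces in N, time in s.
With the tool pointing down it reaches from about 0.425 to 0.95 m from the base axis. Payload 4.7 kg.
Tool frame: the origin (TCP) lies between the finger pads; the fingertips stand 14 mm ahead of it and the grasp point (between the pads) lies 5 mm behind it; z points along the fingers, y is the line along which they close (so a half turn about z gives the same grasp; the last joint's range is limited). The gripper opens to 87 mm and grips with 3 to 60 N. Pads are 19 mm wide; open, the fingers measure 117 mm over their backs; the gripper's body (75 mm by 190 mm) begins 51 mm behind the grasp point.
Start: joints at [1.306, 0.469, -0.049, 1.532, 0.024, 1.141, -0.082], TCP at [0.158, -0.656, 0.237] pointing down, gripper open.
Joint ranges: [-2.59, 2.59], [-0.33, 1.99], [-1.39, 1.29], [0.1, 2.45], [-1.04, 4.18], [0.21, 1.99], [-2.66, 2.66]. Speed limits (rad/s): [2.57, 2.57, 3.14, 3.14, 3.14, 3.14, 3.14].

## Interface

Orientations are given as [roll, pitch, yaw] about the fixed x, y, z axes, in that order (R = Rz(yaw) Ry(pitch) Rx(roll)).
In Python, from station import manip gives the robot as it stands.
- The arm moves only by the shell command python3 -m jog 'ROWS' [FORCE]. ROWS is JSON, a list that holds one entry, the list of rows, each a list of 5 numbers: the shift along the tool's x, y, z in m, then the turn about the tool's z in degrees, then the opening in per cent of the stroke, from 0 (shut) to 100 (fully open). In form: [[[dx, dy, dz, yaw, gripper], ...]]. A call has exactly 8 rows; each row is the pose to reach, as a shift and turn from the pose commanded when the call began, along the tool's axes at that moment; what a row does not reach only later rows make up. A row lasts 1/12 s, in which the tool goes at most 41.7 mm and 7.16 degrees, less where a joint would pass 70% of its speed; a pose out of reach is approached as far as the arm can. A call with a gripper value outside its range is refused whole. The fingers move at their own pace and stop on an object; FORCE is the grip in N (left out, the last holds). Time passes only in rows, so rows that repeat a pose let the fingers close, or fill a call up. It gives the time, the measured TCP pose, the force, the opening and the grip force at its end, in the units of the state.
- manip.sense(): the state, without advancing time (a new reading comes with each control period).
- manip.camera(name): name is "scene" or "top"; returns a dict with "image" (480x640x3 uint8, red, green, blue), "depth" (480x640 float32, m along the optical axis (not along the pixel's ray), 0 where there is no reading), "K" (3x3 intrinsics, pixels), "view" (4x4, takes a point from world to camera coordinates). Camera axes: x right, y down, z forward; pixel columns grow to the right and rows downward; lengths in m; the calibration is good to about 2 mm. A picture is of the moment at which its call begins.
- manip.job_done(): hands the job in; it is judged then, once.
Trained networks look in a picture, given as the dict that the camera call returned (one of the last four; its "shot" number tells which), for a name from the list of things; names that differ only in an ending like _2 or _b are one class to them, and where a whole thing is asked for, a point or a joint stands for the part that bears it (a point fixed in the world has none). Each returns a list of dicts, best first, with "confidence" (0 to 1); they miss things now and then, are a little off and sometimes report something else, mostly with a low value. They report only what shows in the picture. A call takes as long as a camera call.
- manip.regions_of(picture, name): "mask" (480x640 bool, what is visible of it) and "pixel" ([column, row] in pixels, amid what is visible of it).
- manip.pinpoint(picture, name): "pixel" ([column, row] in pixels: a listed point, or the origin of a listed thing).
The state is a dict: "time": time; "joints": joint angles; "joint_vel": joint speeds; "joint_efforts": joint torques, N m; "tool_pos": TCP position; "tcp_rot": TCP orientation; "contact_force": force on the tool from outside, world axes, zero at the start; "torque": the same for the moment, N m; "width": finger opening in m; "grasp_force": force on a finger pad.
Only numpy, scipy, OpenCV 4.12 (cv2) and the standard library are available. Lean on these libraries where they do the work, as an engineer would, in place of code of your own. Each camera call takes 0.05 s, during which the arm holds its last target. There are 200 camera calls.

## Task

Charge the microscope's air cushion at the bench pump: with the fingertips, press the orange plunger knob all the way down and let it spring all the way back up, again and again, until the green indicator pin stands fully out, its yellow ring in sight. Then push the blue lever fully over to its far side to lock the charge, and draw clear. Only press and push: do not grip the knob or the lever, do not touch the pin, and leave the other things on the bench where they stand.

Things in the scene. Friction and masses are not known exactly. Their poses are not given: they have to be found in the camera images.
- pump: white bench pump, fixed, on a dark plate 110 x 230 x 12 mm. Origin: centre of the plate's underside, on the bench; z up, y along the plate from plunger to lever, x to the far side (away from the robot within 0.45 rad). White housing: 70 mm in x, y -95 to +15 mm, 95 mm high. At x = 0: plunger axis y -70 mm, pin axis y -10 mm, lever pivot y +75 mm, 34 mm above the bench.
- plunger_top (a point): centre of the nearly flat top (35 mm across) of the orange mushroom knob, 42 mm in diameter, 16 mm high, on a steel stem; 139 mm above the bench when up, 119 mm when fully down. It moves with the plunger.
- plunger (a joint): how far the plunger is pressed, m: 0 up, 0.020 down on its stop. Its spring gives 6 N at rest, 12 N fully down, plus some damping. A ratchet lifts the pin on the RETURN stroke: each press of 16 mm or more, then full release, raises it by about 10 mm (single strokes 4 to 18 mm). Pumping on once the pin is fully out does no harm.
- pin: green indicator pin, 12 mm diameter, rising through the dark collar on the housing, 60 mm from the plunger axis. Origin: centre of its top end: 100 to 116 mm above the bench at the start, 140 mm when fully out, where its rise ends. It stays put between strokes. A yellow ring on it shows above the collar only when it is fully out.
- lever_tip (a point): centre of the blue ball, 26 mm diameter, on the lever: a steel rod 10 mm in diameter, 80 mm from pivot to ball centre. At the near stop the ball is 38 mm to the pump's -x side of the pivot, 104 mm above the bench; at the far stop 38 mm to its +x side, same height; upright 114 mm.
- lever (a joint): angle of the lever, rad: 0 leaning to the near side (pump's -x), 1.0 at the far stop (pump's +x). Starts at 0 to 0.15. It takes about 1 N at the ball and stays where it is left.
- oil_bottle: loose bystander: small amber bottle, 34 mm diameter, 75 mm high, beside the plunger end of the pump; origin: centre of its underside
- objective: loose bystander: steel microscope objective, 32 mm diameter, 46 mm high, standing behind the pump; origin: centre of its underside
- slide_box: loose bystander: blue box for slides, 90 x 55 x 34 mm, behind the pump; origin: centre of its underside
- dishes: loose bystander: stack of three petri dishes, 92 mm diameter, 45 mm high; origin: centre of its underside
- beaker: loose bystander: glass beaker, 70 mm diameter, 85 mm high; origin: centre of its underside
- jar: loose bystander: green glass jar with red cap, 56 mm diameter, 70 mm high; origin: centre of its underside
- spatula: loose bystander: spatula 180 mm long, lying flat; origin near its middle, on the bench

How it is judged:
On the way, in this order (a step that is already met when the one before it is completed fails the run):
1. the indicator pin has been pumped fully out (height (world z) of pin above 0.136 m and value of joint plunger below 0.003 m), for 0.2 s.
2. then the lever is pushed over to the far side (value of joint lever above 0.85 rad), for 0.2 s.
At the end, for the whole second after the job is handed in: The top of the pin is more than 136 mm above the bench (fully out: 140), the plunger is back up (within 3 mm), and the lever rests beyond 0.85 rad of its 1.0 rad (all of step 1 and value of joint lever above 0.85 rad and velocity of joint lever below 0.05 rad/s); the robot touches nothing.
It fails at once if the indicator pin is touched by the robot (contact force between any of the fingers, the arm and pin above 0.5 N).
It fails at once if the plunger knob is gripped between the fingers (z of the grasp point in the frame of plunger_top below 0 m and horizontal distance between the grasp point and plunger_top below 0.012 m).
It fails at once if the lever is gripped between the fingers (distance between the grasp point and lever_tip below 0.006 m).
It fails at once if a bystander is lifted, moved more than 30 mm or knocked over (distance of any of oil_bottle, objective, slide_box, dishes, beaker, jar, spatula from where it was at the start of the episode above 0.03 m or angle between any of oil_bottle, objective, slide_box, dishes, beaker, jar's own z axis and vertical above 0.6 rad).
It also fails if it takes over 51 s, if anything falls off the work surface, if the arm or the gripper's body presses on something with over 40 N, if the wrist force passes 120 N, or if a joint passes its speed limit or range.

## Working session

There is one attempt and no reset: what is moved stays moved. The work goes in short steps, Python scripts to look and compute and a shell command to move; the robot and the scene stay as the last step left them, time stands still between calls to the robot, and variables do not carry over. Pictures are saved under pics/ and viewed, at most 10 in all, crops included, and the job is handed in when it is done.

```bash
mkdir -p pics
cat > h.py <<'E'
import numpy as np, cv2
from station import manip
def w(p,px,z=None,r=2):
    K,V=np.array(p["K"]),np.array(p["view"]); u,v=px
    ray=np.linalg.inv(K)@[u,v,1]; R,t=V[:3,:3],V[:3,3]; c=-R.T@t; d=R.T@ray
    if z is not None: return c+d*(z-c[2])/d[2]
    D=p["depth"][int(v)-r:int(v)+r+1,int(u)-r:int(u)+r+1]; D=np.median(D[D>0])
    return c+d*D
def px(p,X):
    q=np.array(p["K"])@(np.array(p["view"])@np.r_[X,1])[:3]; return q[:2]/q[2]
def save(p,n): cv2.imwrite("pics/"+n,p["image"][:,:,::-1])
E
python3 - <<'E'
from h import *
s=manip.sense(); print({k:np.round(v,3) for k,v in s.items()})
H=dict(pump=0,plunger_top=.139,pin=.108,lever_tip=.104,oil_bottle=0,objective=0,slide_box=0,dishes=0,beaker=0,jar=0,spatula=0)
for c in("top","scene"):
    p=manip.camera(c); save(p,c+"0.png")
    for n,z in H.items():
        for q in manip.pinpoint(p,n)[:1]:
            print(c,n,np.round(q["pixel"]),round(q["confidence"],2),np.round(w(p,q["pixel"],z),3),np.round(w(p,q["pixel"]),3))
E
```

```text
{'time': np.float64(0.0), 'joints': array([ 1.306,  0.469, -0.049,  1.534,  0.024,  1.141, -0.082]), 'joint_vel': array([-0.   , -0.   ,  0.001,  0.001, -0.001, -0.001,  0.   ]), 'joint_efforts': array([ 0.0000e+00, -5.0798e+01, -8.2000e-02, -2.3616e+01, -6.2000e-02,
        3.8000e-02,  0.0000e+00]), 'tool_pos': array([ 0.158, -0.656,  0.235]), 'tcp_rot': array([-3.14 ,  0.   ,  0.236]), 'contact_force': array([-1.291, -0.217,  0.771]), 'torque': array([ 0.009,  0.002, -0.013]), 'grasp_force': np.float64(0.0), 'width': np.float64(0.087)}
top pump [341. 222.] 0.57 [ 0.594 -0.079  0.   ] [ 0.581 -0.075  0.091]
top plunger_top [364. 204.] 0.64 [ 0.625 -0.14   0.139] [ 0.624 -0.14   0.14 ]
top lever_tip [325. 234.] 0.63 [ 0.547 -0.028  0.104] [ 0.546 -0.028  0.11 ]
top oil_bottle [388. 205.] 0.49 [ 0.642 -0.224  0.   ] [ 0.642 -0.224  0.005]
top objective [321. 186.] 0.58 [ 0.707 -0.019  0.   ] [ 0.698 -0.019  0.046]
top slide_box [301. 197.] 0.57 [0.676 0.042 0.   ] [0.67  0.041 0.034]
top dishes [185. 217.] 0.62 [0.622 0.401 0.   ] [0.615 0.391 0.045]
top beaker [172. 264.] 0.58 [0.47
[... 158 characters left out ...]
[ 0.335 -0.452  0.01 ]
scene pump [320. 312.] 0.97 [ 0.591 -0.081 -0.   ] [ 0.655 -0.122  0.07 ]
scene plunger_top [303. 281.] 0.87 [ 0.624 -0.141  0.139] [ 0.624 -0.141  0.139]
scene pin [320. 280.] 0.36 [ 0.608 -0.092  0.108] [ 0.605 -0.09   0.105]
scene lever_tip [323. 249.] 0.72 [ 0.518 -0.023  0.104] [ 0.533 -0.032  0.117]
scene oil_bottle [271. 357.] 0.94 [ 0.643 -0.235  0.   ] [ 0.657 -0.241  0.016]
scene objective [371. 330.] 0.71 [ 0.699 -0.022  0.   ] [ 0.709 -0.031  0.013]
scene slide_box [389. 308.] 0.64 [0.668 0.052 0.   ] [0.695 0.027 0.033]
scene dishes [480. 244.] 0.8 [0.613 0.403 0.   ] [0.64  0.367 0.031]
scene beaker [450. 216.] 0.57 [0.47  0.437 0.   ] [0.493 0.411 0.021]
```

```bash
python3 -m jog --help | head -30; ls
```

```text
h.py
picsinvalid input: not JSON, or not a number
```

View pictures.

Run:
```python
import cv2,numpy as np
a=cv2.imread("pics/top0.png")[140:300,240:460]; b=cv2.imread("pics/scene0.png")[200:400,220:440]
a=cv2.resize(a,(640,465),interpolation=3)
cv2.imwrite("pics/a.png",a); cv2.imwrite("pics/b.png",cv2.resize(b,(600,545),interpolation=3))
```

```text
(no output)
```

View pics/a.png

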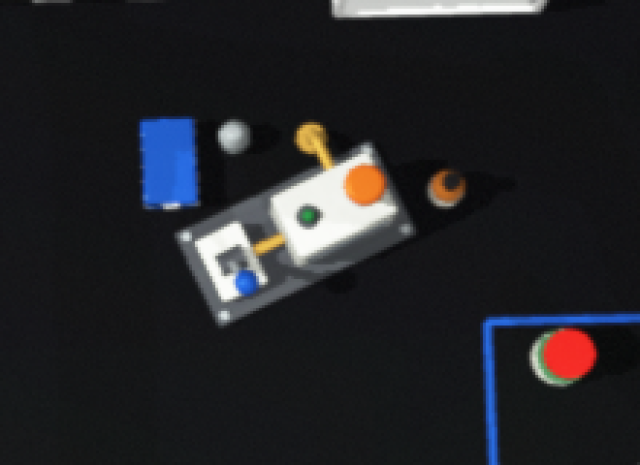

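View pics/b.png

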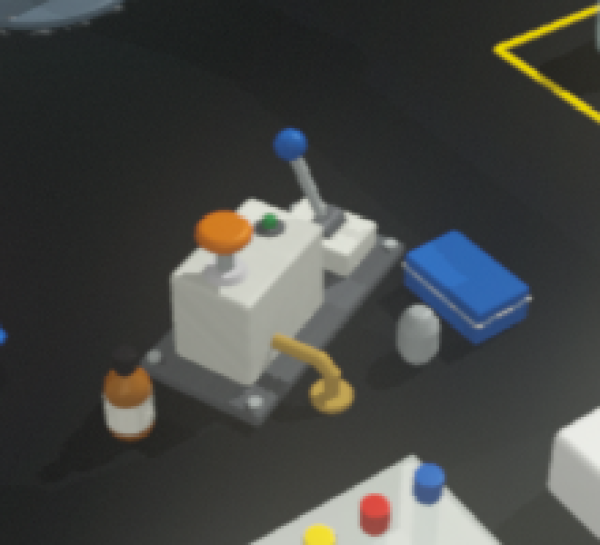

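```bash
cat >> h.py <<'E'
def blob(p,lo,hi,box):
    hsv=cv2.cvtColor(p["image"],cv2.COLOR_RGB2HSV); m=cv2.inRange(hsv,lo,hi)
    M=np.zeros_like(m); x0,y0,x1,y1=box; M[y0:y1,x0:x1]=m[y0:y1,x0:x1]
    v,u=np.nonzero(M); return (u.mean(),v.mean(),len(u)) if len(u) else None
def tool(d):  # world shift -> current tool axes
    from scipy.spatial.transform import Rotation as R
    return R.from_euler("xyz",manip.sense()["tcp_rot"]).inv().apply(d)
E
python3 - <<'E'
from h import *
p=manip.camera("top")
for n,lo,hi,b,z in(("knob",(5,150,120),(18,255,255),(355,190,376,216),.136),("pin",(50,100,40),(80,255,255),(335,200,355,225),.107),("ball",(105,150,80),(125,255,255),(315,225,335,245),.107)):
    q=blob(p,lo,hi,b); print(n,q, q and np.round(w(p,q[:2],z),4), q and np.round(w(p,q[:2]),4))
k=p["image"][:,:,0]
for c in((186,236),(223,317),(406,230),(367,150)):
    u=(240+c[0]*220/640,140+c[1]*160/465); print(np.round(w(p,u,.014),4))
print(tool(np.array([.6245,-.1405,.22])-manip.sense()["tool_pos"]))
E
```

```text
knob (np.float64(365.265306122449), np.float64(202.97278911564626), 147) [ 0.6282 -0.1438  0.136 ] [ 0.6279 -0.1436  0.138 ]
pin (np.float64(345.5), np.float64(213.71428571428572), 14) [ 0.6034 -0.088   0.107 ] [ 0.604  -0.0882  0.1032]
ball (np.float64(324.3265306122449), np.float64(236.9591836734694), 49) [ 0.5374 -0.025   0.107 ] [ 0.536  -0.0249  0.1182]
[0.5982 0.0347 0.014 ]
[ 0.512  -0.0018  0.014 ]
[ 0.5985 -0.1956  0.014 ]
[ 0.6846 -0.1578  0.014 ]
[ 0.57435955 -0.39249564  0.01657756]
```

```bash
python3 -m jog '[[[0.034,-0.023,0,5,0],[0.069,-0.046,0,10,0],[0.103,-0.07,0,15,0],[0.138,-0.093,0,20,0],[0.172,-0.116,0,25,0],[0.207,-0.139,0,30,0],[0.242,-0.163,0,35,0],[0.276,-0.186,0,40,0]]]' 10
python3 - <<'E'
from h import *
print(tool(np.array([.6275,-.1438,.2])-manip.sense()["tool_pos"]),np.degrees(manip.sense()["tcp_rot"][2]+1.15))
E
```

```text
time: 1.92
tool_pos: [0.3835, -0.4096, 0.2369]
tcp_rot: [3.141, -0.001, -0.467]
contact_force: [1.1, -0.6, 0.4]
width: 0.0417
grasp_force: 0.0
[ 0.0982264  -0.34721361  0.03688401] 39.14151115985693
```

```bash
python3 -m jog '[[[0.011,-0.039,0,5,0],[0.022,-0.077,0,10,0],[0.033,-0.116,0,15,0],[0.044,-0.154,0,20,0],[0.054,-0.193,0,25,0],[0.065,-0.231,0,30,0],[0.076,-0.27,0,35,0],[0.087,-0.308,0,39,0]]]' 10
python3 - <<'E'
from h import *
print(tool(np.array([.6275,-.1438,.2])-manip.sense()["tool_pos"]),np.degrees(manip.sense()["tcp_rot"][2]+1.15))
E
```

```text
time: 2.58
tool_pos: [0.5988, -0.1726, 0.2368]
tcp_rot: [-3.141, -0.0, -1.147]
contact_force: [0.4, 0.1, -0.1]
width: 0.0006
grasp_force: 0.0
[-0.01448241 -0.03797152  0.0368504 ] 0.17897511205944694
```

```bash
python3 -m jog '[[[-0.0075,-0.019,0.02,0,0],[-0.0145,-0.038,0.03,0,0],[-0.0145,-0.038,0.05,0,0],[-0.0145,-0.038,0.07,0,0],[-0.0145,-0.038,0.078,0,0],[-0.0145,-0.038,0.078,0,0],[-0.0145,-0.038,0.078,0,0],[-0.0145,-0.038,0.078,0,0]]]' 10
python3 - <<'E'
from h import *
p=manip.camera("scene");cv2.imwrite("pics/c.png",cv2.resize(p["image"][150:400,200:440,::-1],(576,600),interpolation=3))
E
```

```text
time: 3.25
tool_pos: [0.627, -0.146, 0.16]
tcp_rot: [-3.14, -0.002, -1.144]
contact_force: [-0.0, 0.1, 0.5]
width: 0.0004
grasp_force: 0.0
```

View pics/c.png

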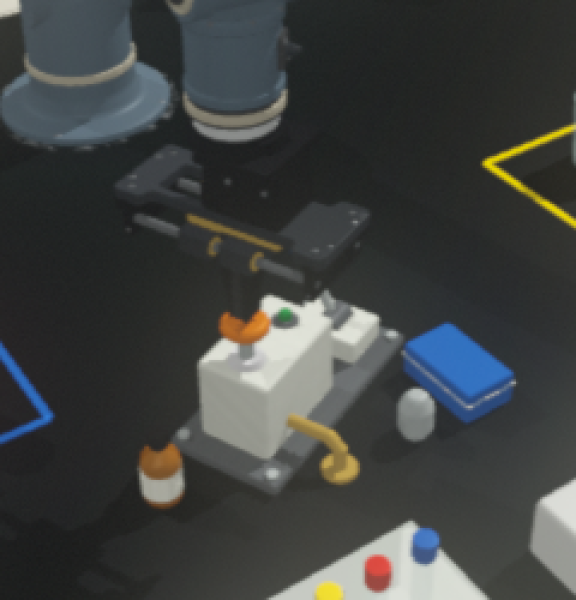

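The dark fingers stand right over the orange knob (crop ~240,322), the pin (285,315) clear. First stroke.

```bash
python3 -m jog '[[[0,0,0.01,0,0],[0,0,0.02,0,0],[0,0,0.027,0,0],[0,0,0.028,0,0],[0,0,0.028,0,0],[0,0,0.028,0,0],[0,0,0.028,0,0],[0,0,0.028,0,0]]]' 10; python3 -m jog '[[[0,0,-0.015,0,0],[0,0,-0.028,0,0],[0,0,-0.028,0,0],[0,0,-0.028,0,0],[0,0,-0.028,0,0],[0,0,-0.028,0,0],[0,0,-0.028,0,0],[0,0,-0.028,0,0]]]'
python3 - <<'E'
from h import *
p=manip.camera("scene"); print([(q["pixel"],w(p,q["pixel"])) for q in manip.pinpoint(p,"pin")[:1]], px(p,[.6034,-.088,.108]),px(p,[.6034,-.088,.140]))
cv2.imwrite("pics/d.png",cv2.resize(p["image"][240:320,260:360,::-1],(500,400),interpolation=3))
E
```

```text
time: 3.97
tool_pos: [0.6285, -0.1462, 0.1338]
tcp_rot: [-3.136, -0.004, -1.143]
contact_force: [-1.4, -0.0, 10.5]
width: 0.0004
grasp_force: 5.3
time: 4.63
tool_pos: [0.6258, -0.1454, 0.1578]
tcp_rot: [3.141, 0.001, -1.143]
contact_force: [-0.5, -0.1, -0.1]
width: 0.0005
grasp_force: 0.0
[([316.4, 273.5], array([ 0.47375154, -0.01414268,  0.00162466]))] [319.89575923 278.32956187] [319.65018814 266.1327467 ]
```

View pics/d.png

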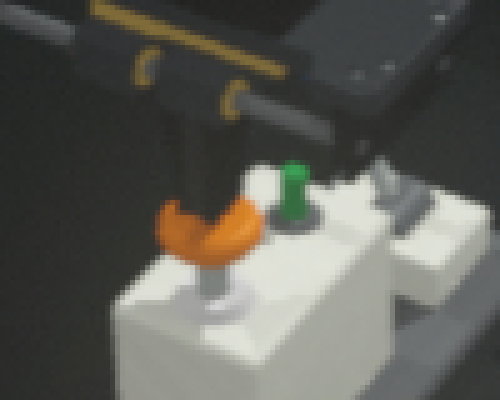

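Pin rose (top at crop (294,165), roughly z 0.121), no yellow ring yet. More strokes.

```bash
for i in 1; do python3 -m jog '[[[0,0,0.012,0,0],[0,0,0.024,0,0],[0,0,0.03,0,0],[0,0,0.03,0,0],[0,0,0.03,0,0],[0,0,0.01,0,0],[0,0,-0.001,0,0],[0,0,-0.001,0,0]]]'; python3 -m jog '[[[0,0,0,0,0],[0,0,0,0,0],[0,0,0.012,0,0],[0,0,0.024,0,0],[0,0,0.03,0,0],[0,0,0.03,0,0],[0,0,0.03,0,0],[0,0,0.03,0,0]]]'; python3 -m jog '[[[0,0,-0.015,0,0],[0,0,-0.029,0,0],[0,0,-0.029,0,0],[0,0,-0.029,0,0],[0,0,-0.029,0,0],[0,0,-0.029,0,0],[0,0,-0.029,0,0],[0,0,-0.029,0,0]]]'; done
python3 - <<'E'
from h import *
p=manip.camera("scene")
cv2.imwrite("pics/e.png",cv2.resize(p["image"][240:320,260:360,::-1],(500,400),interpolation=3))
E
```

```text
time: 5.4
tool_pos: [0.6278, -0.1457, 0.1619]
tcp_rot: [-3.137, -0.003, -1.143]
contact_force: [-0.0, 0.1, 0.6]
width: 0.0005
grasp_force: 0.0
time: 6.07
tool_pos: [0.6271, -0.1457, 0.1333]
tcp_rot: [-3.14, -0.001, -1.143]
contact_force: [-7.4, 0.7, 25.9]
width: 0.0001
grasp_force: 12.8
time: 6.73
tool_pos: [0.6258, -0.1454, 0.1575]
tcp_rot: [3.14, 0.001, -1.143]
contact_force: [0.5, -0.1, -0.1]
width: 0.0006
grasp_force: 0.0
```

View pics/e.png

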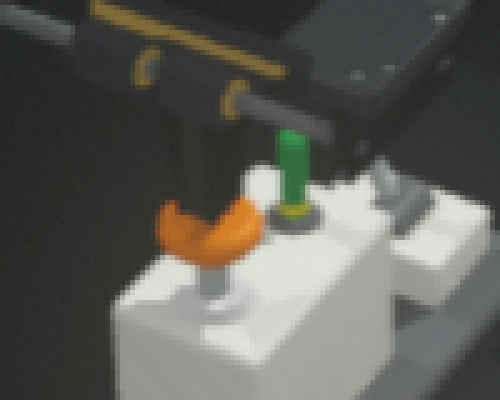

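Yellow ring at crop (295,212): pin fully out, its top (292,130) where 0.140 m projects. One spare stroke, then over to the lever's near side.

```bash
python3 -m jog '[[[0,0,0.015,0,0],[0,0,0.029,0,0],[0,0,0.029,0,0],[0,0,0.029,0,0],[0,0,0.01,0,0],[0,0,-0.02,0,0],[0,0,-0.05,0,0],[0,0,-0.05,0,0]]]'
python3 -m jog '[[[0,0.02,0,0,0],[-0.02,0.05,0,0,0],[-0.05,0.07,0,0,0],[-0.085,0.083,0,0,0],[-0.12,0.083,0,0,0],[-0.148,0.083,0,0,0],[-0.148,0.083,0,0,0],[-0.148,0.083,0,0,0]]]'
python3 - <<'E'
from h import *
p=manip.camera("scene"); s=manip.sense()
q=blob(p,(105,150,80),(125,255,255),(300,230,345,262)); print(q, q and w(p,q[:2],.106))
for n in ("lever_tip","pin"):
  for q in manip.pinpoint(p,n)[:1]: print(n,q["pixel"],q["confidence"],w(p,q["pixel"],.106))
print(tool(np.array([.490,-.0463,.106])-s["tool_pos"]))
cv2.imwrite("pics/f.png",cv2.resize(p["image"][200:320,250:400,::-1],(750,600),interpolation=3))
E
```

```text
time: 7.45
tool_pos: [0.6298, -0.1461, 0.2152]
tcp_rot: [-3.132, -0.007, -1.143]
contact_force: [1.0, -1.2, 1.8]
width: 0.0007
grasp_force: 0.0
time: 8.12
tool_pos: [0.4884, -0.0423, 0.2085]
tcp_rot: [3.142, 0.001, -1.138]
contact_force: [-0.1, -0.4, -0.3]
width: 0.0011
grasp_force: 0.0
(np.float64(325.9791666666667), np.float64(252.05208333333334), 96) [ 0.53235823 -0.02469129  0.106     ]
lever_tip [327.0, 252.5] 0.59 [ 0.53503734 -0.02377003  0.106     ]
pin [316.5, 265.6] 0.67 [ 0.5613093  -0.06885987  0.106     ]
[0.002527   0.00035248 0.10262984]
```

View pics/f.png

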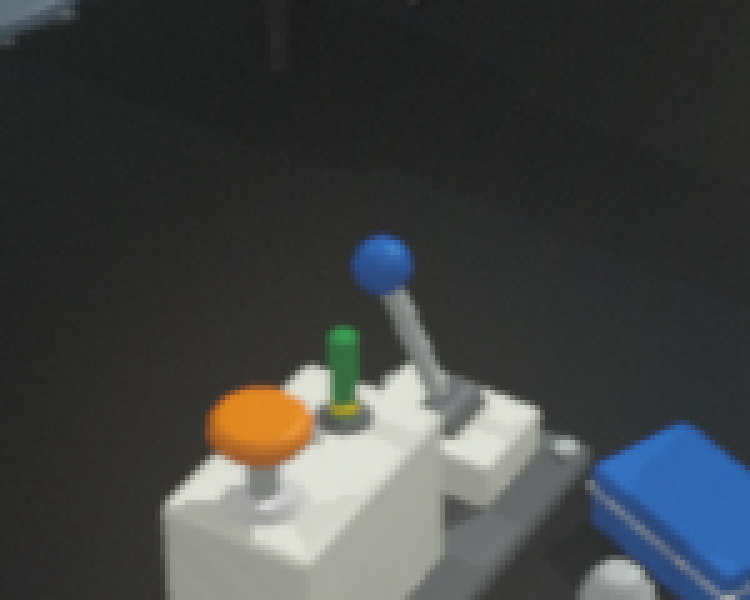

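Pin out with the ring showing (343,410), knob up, ball (382,265) at the near stop. Descend beside it and push.

```bash
python3 -m jog '[[[0.0025,0,0.03,0,0],[0.0025,0,0.06,0,0],[0.0025,0,0.09,0,0],[0.0025,0,0.102,0,0],[0.0025,0,0.102,0,0],[0.0025,-0.006,0.102,0,0],[0.0025,-0.013,0.102,0,0],[0.0025,-0.02,0.102,0,0]]]'
python3 -m jog '[[[0,-0.01,0,0,0],[0,-0.02,0,0,0],[0,-0.03,0,0,0],[0,-0.04,0,0,0],[0,-0.05,0,0,0],[0,-0.059,0,0,0],[0,-0.067,0,0,0],[0,-0.072,0,0,0]]]'
python3 -m jog '[[[0,-0.003,0,0,0],[0,-0.005,0,0,0],[0,-0.007,0,0,0],[0,-0.008,0,0,0],[0,-0.008,0,0,0],[0,-0.008,0,0,0],[0,-0.008,0,0,0],[0,-0.008,0,0,0]]]'
```

```text
time: 8.93
tool_pos: [0.5107, -0.0395, 0.108]
tcp_rot: [-3.138, -0.001, -1.144]
contact_force: [0.5, 0.1, 0.2]
width: 0.0007
grasp_force: 0.0
time: 9.6
tool_pos: [0.5748, -0.0085, 0.1062]
tcp_rot: [3.141, 0.0, -1.142]
contact_force: [-1.4, -0.5, -0.8]
width: 0.0006
grasp_force: 0.5
time: 10.27
tool_pos: [0.5813, -0.0061, 0.1067]
tcp_rot: [-3.141, -0.0, -1.143]
contact_force: [-0.4, -1.1, -0.2]
width: 0.0002
grasp_force: 0.3
```

```bash
python3 -m jog '[[[0,-0.002,0,0,0],[0,-0.004,0,0,0],[0,-0.005,0,0,0],[0,-0.006,0,0,0],[0,-0.006,0,0,0],[0,-0.006,0,0,0],[0,-0.006,0,0,0],[0,-0.006,0,0,0]]]'
python3 - <<'E'
from h import *
p=manip.camera("scene")
q=blob(p,(105,150,80),(125,255,255),(300,230,365,275)); print(q, q and w(p,q[:2],.104), px(p,[.6024,.0039,.104]))
cv2.imwrite("pics/g.png",cv2.resize(p["image"][200:320,250:400,::-1],(750,600),interpolation=3))
E
```

```text
time: 10.93
tool_pos: [0.5819, -0.0059, 0.1064]
tcp_rot: [3.131, 0.003, -1.145]
contact_force: [-11.9, -3.9, 10.2]
width: 0.0003
grasp_force: 6.4
(np.float64(354.8454545454546), np.float64(263.4727272727273), 110) [0.60012762 0.00472804 0.104     ] [355.16728788 264.13559866]
```

View pics/g.png

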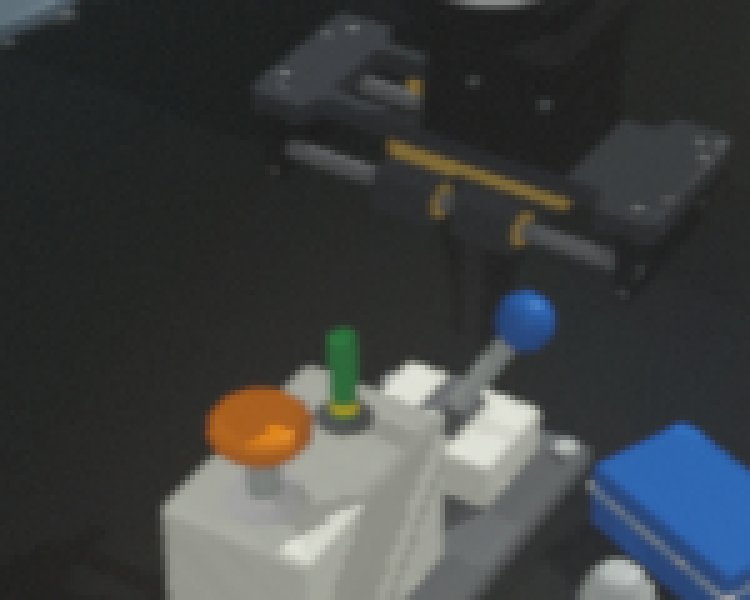

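The lever is at its far stop (ball (525,320), where the far stop projects; about 12 N felt). Draw back and up.

```bash
python3 -m jog '[[[0,0.01,0,0,0],[0,0.025,0,0,0],[0,0.045,0,0,0],[0,0.06,-0.01,0,0],[0,0.07,-0.04,0,0],[0,0.08,-0.07,0,0],[0,0.08,-0.1,0,0],[0,0.08,-0.1,0,0]]]'
python3 -m jog '[[[0,0.08,0,0,0],[0,0.08,0,0,0],[0,0.08,0,0,0],[0,0.08,0,0,0],[0,0.08,0,0,0],[0,0.08,0,0,0],[0,0.08,0,0,0],[0,0.08,0,0,0]]]'
python3 - <<'E'
from h import *
p=manip.camera("scene")
q=blob(p,(105,150,80),(125,255,255),(300,230,365,275)); print(q, w(p,q[:2],.104))
q=blob(p,(50,100,40),(80,255,255),(305,255,330,290)); print(q)
cv2.imwrite("pics/i.png",cv2.resize(p["image"][200:320,250:400,::-1],(750,600),interpolation=3))
E
```

```text
time: 11.65
tool_pos: [0.5178, -0.0374, 0.2126]
tcp_rot: [-3.129, -0.005, -1.144]
contact_force: [1.8, -0.8, 1.0]
width: 0.0005
grasp_force: 0.0
time: 12.32
tool_pos: [0.442, -0.0695, 0.2065]
tcp_rot: [-3.141, -0.0, -1.142]
contact_force: [0.1, 0.5, 0.2]
width: 0.0003
grasp_force: 0.0
(np.float64(354.7920792079208), np.float64(263.3762376237624), 101) [0.59978816 0.00483723 0.104     ]
(np.float64(318.38961038961037), np.float64(271.38961038961037), 77)
```

View pics/i.png

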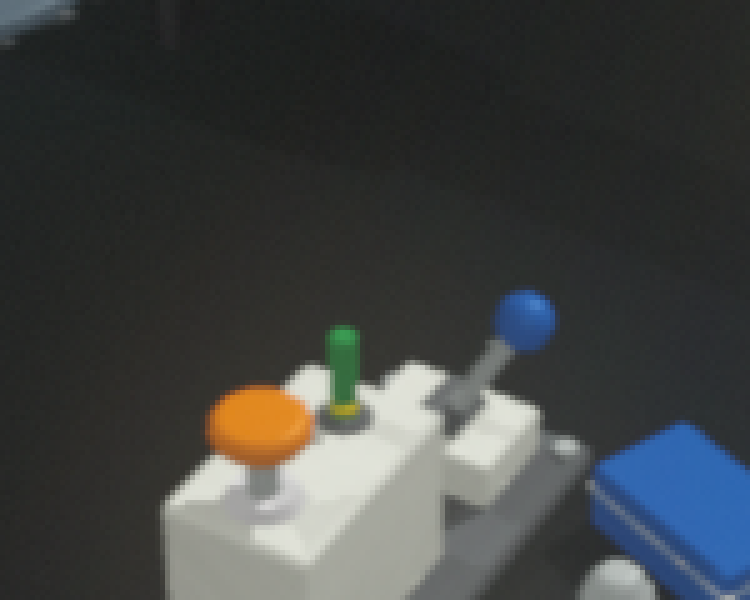

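Lever stays at the far side (525,320), the pin is out with its ring (343,410), the knob is up, and the arm is clear.

```bash
python3 -c "
from station import manip; print(manip.job_done())"
```

```text
the job is handed in; nothing more can be done
None
```

I handed the job in at about 12 s on the robot's clock. The last picture shows the pin fully out with its yellow ring in sight, the knob back up, the lever at its far stop and the arm clear; the hand-in call returned no verdict.

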